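Put the knight egg puppet away and clamp its pot shut

TASK

Put the egg puppet with the silver-grey helmet standing upright inside the yellow pot, then put the yellow lid on, then swing the red-handled clamp bar over onto the lid's knob and press it down firmly, without forcing it, until the lid is squeezed fully home with no gap at the rim and stays so by itself. Set the puppet and the lid down gently rather than dropping them, and leave the other two puppets, the gold can and the paint jar where they are.

Things in the scene. Friction and masses are not known exactly. Their poses are not given: they have to be found in the camera images.
- store: Fixed pot on a dark steel base plate, with a clamp; origin on the table under the pot's axis, z up, x from the pot towards the clamp's hinge. Yellow round pot, 112 mm across outside, 100 mm inside, rim 86 mm above the table. Base plate 8 mm thick, x from -73 to +143 mm, y +-65 mm. Two steel posts carry the hinge (x = 95, y = +-18 mm, top 152 mm above the table).
- pot_floor (a point): Centre of the pot's inner floor (12 mm above the table).
- pot_rim (a point): Centre of the pot's mouth, level with the rim (86 mm above the table), axes as store. A black rubber seal ring in the rim stands 6 mm proud when free; it is springy (about 7 N presses it level with the rim), so the lid alone rests 3.5 to 4.5 mm above the rim.
- clamp (a joint): Angle of the clamp bar, rad: 0 = level, pointing from the hinge over the pot to -x of store; grows as it is raised; 1.57 to 1.9 at the start. Stiff: it stays where it is left (about 4 N at the grip moves it). Under the bar, 95 mm from the hinge, a spindle foot presses the lid's knob; it is screwed out by a differing 0 to 8 mm, so it meets the knob at about -0.03 to +0.12.
- clamp_hinge (a point): Hinge axis of the clamp bar, 140 mm above the table, 95 mm along x of store from the pot's axis; the hinge turns about y of store.
- clamp_grip (a point): Middle of the bar's red grip: 55 mm long along the bar, 18 mm wide (along y of store), 20 mm thick, centre 150 mm from the hinge.
- lid: Loose round yellow lid, 122 mm across, 0.24 kg; origin at the centre of its underside, z up. From the bottom: a 7 mm deep tapered plug (82 to 90 mm across) that enters the pot's mouth, a 6 mm plate that lands on seal and rim, a black knob 24 mm across with its top 40 mm above the origin.
- lid_knob (a point): Centre of the flat top of the lid's knob, 40 mm above the lid's origin.
- puppet_knight: The egg puppet to put away: white egg with a face and a pointed silver-grey helmet, 64 mm high in all, on a black flat foot 32 mm across, 65 g. The egg is 44 mm across at its widest, 30 mm above the origin (helmet brim 46 mm across at 39 to 42 mm). Origin at the centre of the foot's underside, z up.
- puppet_brown: Brown egg puppet, no helmet, 58 mm high, 44 mm across; origin under its foot. Leave alone.
- puppet_plain: White egg puppet, no helmet, 58 mm high, 44 mm across; origin under its foot. Leave alone.
- can: Gold drinks can, 66 mm across, 115 mm high; origin under its base. Leave alone.
- paint_jar: Small jar with red cap, 60 mm across, 70 mm high; origin under its base. Leave alone.
Not all that is in view belongs to the job. Several things have the shape of the lid; the one meant has the colours described above. Leave any turquoise look-alike of the puppet_knight alone.

How it is judged (in metres and radians):
On the way, in this order (a step that is already met when the one before it is completed fails the run):
1. the helmeted puppet stands upright in the pot, let go (horizontal distance between puppet_knight and pot_floor below 0.032 m and z of puppet_knight in the frame of pot_floor between -0.006 and 0.006 m and angle between puppet_knight's own z axis and vertical below 0.15 rad and contact force between the fingers and puppet_knight below 0.05 N), for 0.2 s.
2. the lid lies on the pot, let go, the clamp not yet down (horizontal distance between lid and pot_rim below 0.01 m and angle between lid's own z axis and vertical below 0.06 rad and z of lid in the frame of pot_rim below 0.003 m and contact force between the fingers and lid below 0.05 N and value of joint clamp above 0.4 rad), for 0.2 s.
3. the clamp bar is swung over the lid (value of joint clamp below 0.2 rad), for 0.1 s.
At the end, for the whole second after the job is handed in: The helmeted puppet stands upright (within 0.15 rad) on the pot's floor, within 32 mm of its centre; the lid is on the pot, within 10 mm of its axis and level within 0.06 rad, with its plate no more than 2.5 mm above the rim, held down by the clamp alone (clamp angle under 0.2 rad); all at rest (horizontal distance between puppet_knight and pot_floor below 0.032 m and z of puppet_knight in the frame of pot_floor between -0.006 and 0.006 m and angle between puppet_knight's own z axis and vertical below 0.15 rad and horizontal distance between lid and pot_rim below 0.01 m and angle between lid's own z axis and vertical below 0.06 rad and z of lid in the frame of pot_rim below -0.0045 m and value of joint clamp below 0.2 rad and linear speed of lid below 0.02 m/s and linear speed of puppet_knight below 0.03 m/s); the robot touches nothing.
It fails at once if one of the other puppets, the can or the jar was moved more than 20 mm (distance of any of puppet_brown, puppet_plain, can, paint_jar from where it was at the start of the episode above 0.02 m).
It fails at once if the puppet was dropped into the pot (faster than 0.6 m/s inside it) (horizontal distance between puppet_knight and pot_floor below 0.05 m and z of puppet_knight in the frame of pot_floor below 0.05 m and linear speed of puppet_knight above 0.6 m/s).
It fails at once if the lid was dropped on the pot (faster than 0.6 m/s just above it) (horizontal distance between lid and pot_rim below 0.05 m and z of lid in the frame of pot_rim below 0.03 m and linear speed of lid above 0.6 m/s).
It fails at once if the lid was crushed (forces of pot and clamp on it adding up to more than 150 N, as from 50 N on the red grip) (contact force between lid and store above 150 N).
It also fails if it takes over 72 s, if anything falls off the work surface, if the arm or the gripper's body presses on something with over 40 N, if the wrist force passes 120 N, or if a joint passes its speed limit or range.

ROBOT

A 6-joint arm with a two-finger parallel gripper is mounted at the origin on the work surface. World frame = base frame: x ahead of the robot, y to its left, z up, the work surface at z = 0. Lengths are in mm, angles in rad, forces in N, time in s.
With the tool pointing down it reaches from about 325 to 850 mm from the base axis. Payload 4.4 kg.
Tool frame: the origin (TCP) lies midway between the tips of the shut fingers; the grasp point (between the pads) lies 19 mm behind it; z points along the fingers, y is the direction in which the jaws open and shut (so a half turn about z gives the same grasp; the last joint's range is limited). The gripper opens to 94 mm and grips with 3 to 60 N. Pads are 16 mm wide; open, the fingers measure 119 mm over their backs; the gripper's body (75 mm by 177 mm) begins 78 mm behind the grasp point.
Start: joints at [1.109, 0.207, 1.542, -0, 1.393, -0.15], TCP at [176.404, 547.274, 205.447] pointing down, gripper open.
Joint ranges: [-2.73, 2.73], [-0.86, 2.22], [0.23, 2.46], [-1.11, 4.25], [0.08, 2.63], [-2.82, 2.82]. Speed limits (rad/s): [2.79, 2.79, 3.14, 3.14, 3.14, 3.14].

INTERFACE

Orientations are given as a unit quaternion [x, y, z, w].
In Python, from plant import read_state, eyes, manip gives the robot as it stands. The module is installed in compiled form; this text tells all that it offers.
- The arm moves only by the tool send_rows, never from a script. Its argument "plan" is a list of rows, each an object of numbers: "x", "y", "z": the shift along the tool's x, y, z in cm; "turn": the turn about the tool's z in rad. In form: [{"x": .., "y": .., "z": .., "turn": ..}, ...]. A call has 1 to 10 rows; each row is the pose to reach, as a shift and turn from the pose commanded when the call began, along the tool's axes at that moment; what a row does not reach only later rows make up. A row lasts 1/10 s, in which the tool goes at most 50 mm and 8.59 degrees, less where a joint would pass 70% of its speed; a pose out of reach is approached as far as the arm can. A call with a gripper value outside its range is refused whole. "grip" is the finger opening in cm, from 0 to 9.4, set as the call begins (left out, the last holds). The fingers move at their own pace and stop on an object; the grip force is fixed at half the most. Time passes only in rows, so rows that repeat a pose let the fingers close. It gives the time, the measured TCP pose, the force and the opening at its end, in the units of the state.
- read_state(): the state, without advancing time (a new reading comes with each control period).
- eyes.get_image(name): name is "side" or "top"; returns a dict with "color" (420x560x3 uint8, blue, green, red), "z_map" (420x560 float32, mm along the optical axis (not along the pixel's ray), 0 where there is no reading), "camera_matrix" (3x3 intrinsics, pixels), "extrinsics" (4x4, takes a point from camera to world coordinates). Camera axes: x right, y down, z forward; pixel columns grow to the right and rows downward; lengths in mm; the calibration is good to about 2 mm. A picture is of the moment at which its call begins.
- manip.close_job(): hands the job in, once; it reports no verdict.
The state is a dict: "clock": time; "joint_positions": joint angles; "dq": joint speeds; "joint_efforts": joint torques, N m; "tool_pos": TCP position; "tool_rot": TCP orientation; "force": force on the tool from outside, world axes, zero at the start; "ft_torque": the same for the moment, N m; "opening": finger opening in mm.
Only numpy, scipy, OpenCV 4.12 (cv2) and the standard library are available. Lean on these libraries where they do the work, as an engineer would, in place of code of your own. Each camera call takes 0.05 s, during which the arm holds its last target. There are 200 camera calls.

## Working session

There is one attempt and no reset: what is moved stays moved. The work goes in short steps, Python scripts to look and compute and a tool call to move; the robot and the scene stay as the last step left them, time stands still between calls to the robot, and variables do not carry over. Pictures are saved under pics/ and viewed, about 8 in all and at most 12, crops included, and the job is handed in when it is done.

Besides the shell and the picture viewer there is one more tool, called by a JSON object that holds its "name" and its "arguments". send_rows: Moves the arm, as the interface text tells. Its arguments: {"type":"object","properties":{"plan":{"type":"array","items":{"type":"object","properties":{"x":{"type":"number"},"y":{"type":"number"},"z":{"type":"number"},"turn":{"type":"number"}}}},"grip":{"type":"number"}},"required":["plan"]}

```bash
mkdir -p pics
cat > h.py <<'E'
import numpy as np, cv2
from plant import read_state, eyes, manip
def grab(n):
    d=eyes.get_image(n); return d
def cloud(d):
    z=d["z_map"];K=d["camera_matrix"];T=d["extrinsics"]
    v,u=np.mgrid[:z.shape[0],:z.shape[1]]
    P=np.stack([(u-K[0,2])/K[0,0]*z,(v-K[1,2])/K[1,1]*z,z],-1)
    W=P@T[:3,:3].T+T[:3,3]; W[z<=0]=np.nan
    return W
E
python3 - <<'E'
from h import *
s=read_state()
for k in s: print(k,np.round(s[k],3))
for n in ("top","side"):
    d=grab(n); np.savez(n+"0.npz",**d); cv2.imwrite(f"pics/{n}0.png",d["color"]); print(n,np.round(d["extrinsics"],2).tolist(),d["camera_matrix"].tolist())
E
```

```text
clock 0.0
joint_positions [ 1.109  0.207  1.543 -0.     1.394 -0.15 ]
dq [-0.     0.    -0.001  0.001 -0.001 -0.002]
joint_efforts [-1.0000e-03 -3.7088e+01 -2.8141e+01  7.0000e-02  3.6000e-02 -0.0000e+00]
tool_pos [176.054 546.543 204.294]
tool_rot [ 0.155  0.988 -0.001 -0.   ]
force [-0.431 -0.269  0.631]
ft_torque [0.098 0.018 0.03 ]
opening 93.843
top [[-0.02, -1.0, 0.09, 411.02], [-1.0, 0.02, -0.01, 25.38], [0.01, -0.09, -1.0, 1523.37], [0.0, 0.0, 0.0, 1.0]] [[447.40215467617566, 0.0, 277.10865786699014], [0.0, 447.40215467617566, 204.16832446937445], [0.0, 0.0, 1.0]]
side [[0.98, -0.1, 0.17, 320.84], [-0.2, -0.58, 0.79, -974.66], [0.02, -0.81, -0.59, 852.24], [0.0, 0.0, 0.0, 1.0]] [[483.77278708525796, 0.0, 276.6536205038722], [0.0, 483.77278708525796, 213.4099360950285], [0.0, 0.0, 1.0]]
```

View pics/top0.png

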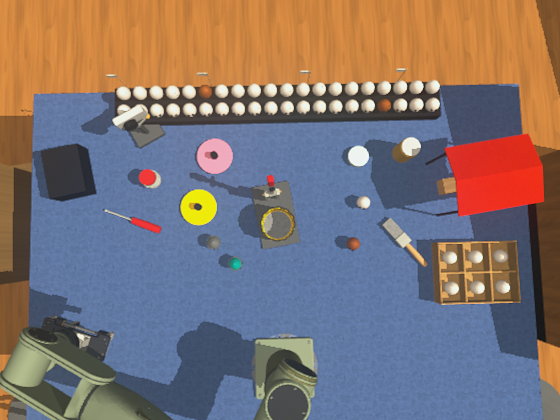

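View pics/side0.png

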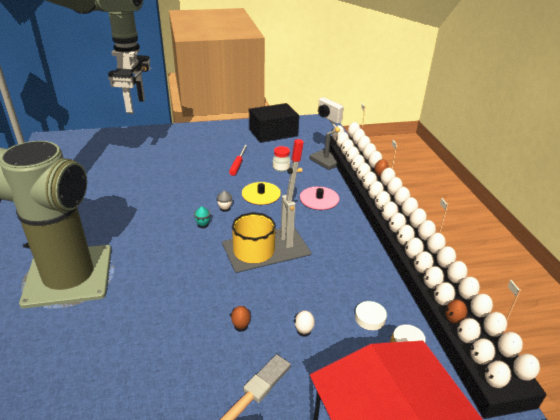

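The top view shows the grey-helmeted puppet at (214,242) and its turquoise look-alike at (236,264). The yellow lid is at (199,207), the pink one at (214,156), and the pot at (278,224) with the clamp post near (271,188). The side view shows the knight at (225,200), the yellow lid at (261,192), and the pot at (254,238). I'll confirm these in an enlarged crop and measure.

Run:
```python
from h import *
t=dict(np.load("top0.npz"));s=dict(np.load("side0.npz"))
a=cv2.resize(t["color"][140:280,170:310],(560,560)[:2],interpolation=cv2.INTER_CUBIC)
b=cv2.resize(s["color"][130:270,185:325],(560,560),interpolation=cv2.INTER_CUBIC)
cv2.imwrite("pics/crop1.png",cv2.resize(np.hstack([a,b]),(800,400)))
for n,d,kn,rl,rp in (("top",t,(214,242),(170,190,230,225),(255,205,300,245)),("side",s,(225,200),(235,175,285,210),(228,210,280,265))):
    W=cloud(d);hsv=cv2.cvtColor(d["color"],cv2.COLOR_BGR2HSV)
    u,v=kn; p=W[v-14:v+14,u-14:u+14].reshape(-1,3); q=p[(p[:,2]>12)]
    print(n,"knight",len(q),np.nanmedian(q,0),np.nanmin(q,0),np.nanmax(q,0))
    for nm,r in (("lid",rl),("pot",rp)):
        x0,y0,x1,y1=r; m=np.zeros(hsv.shape[:2],bool);m[y0:y1,x0:x1]=True
        y=m&(hsv[...,0]>17)&(hsv[...,0]<35)&(hsv[...,1]>150)&(hsv[...,2]>70)
        p=W[y]; p=p[~np.isnan(p[:,0])]
        print(n,nm,len(p),"min",p.min(0),"max",p.max(0),"medz",np.median(p[:,2]))
        if nm=="lid":
            q=p[abs(p[:,2]-13)<6]; c,_=cv2.minEnclosingCircle(q[:,:2].astype(np.float32)); print("circ",c,_)
            x=W[m&(hsv[...,2]<70)]; x=x[x[:,2]>30]; print(" knob",len(x),x.mean(0) if len(x) else 0,x.max(0) if len(x) else 0)
        else:
            g=W[m]; g=g[(g[:,2]>84)&(g[:,2]<100)]; c,r_=cv2.minEnclosingCircle(g[:,:2].astype(np.float32)); print(" rim",len(g),c,r_)
    red=(hsv[...,1]>150)&((hsv[...,0]<8)|(hsv[...,0]>172))
    p=W[red]; p=p[(p[:,2]>200)&(p[:,0]>400)&(p[:,0]<720)&(abs(p[:,1])<200)];print(n,"grip",len(p),p.mean(0) if len(p) else "",p.min(0) if len(p) else "",p.max(0) if len(p) else "")
```

```text
top knight 157 [417.36312775 222.31613101  49.98308073] [394.59005406 201.471888    12.57903255] [441.4284665  245.52800174  65.74013007]
top lid 944 min [479.27101753 217.53063205  -3.95263099] max [596.46473766 338.02814401  38.85542342] medz 12.895885861758416
circ (537.2229614257812, 277.9880065917969) 60.480648040771484
 knob 23 [536.72149609 275.68304607  38.60985004] [545.09358996 284.60876416  42.72562011]
top pot 179 min [422.19313107 -38.41237839   5.77707225] max [524.41132866  64.58349436  95.76208548] medz 65.56319968372918
 rim 175 (471.3399658203125, 11.344353675842285) 56.233333587646484
top grip 59 [581.5258783   30.52306805 309.82614576] [571.28139993  23.03584369 278.32732183] [595.18613767  39.37136105 321.17553245]
side knight 211 [417.70256143 210.195453    41.48072111] [394.75182457 197.86156143  13.04477848] [440.95014044 234.32565692  63.24946592]
side lid 605 min [480.33656439 212.32695271   2.29696838] max [598.54510272 335.42476389  40.38260858] medz 11.532568232610629
circ (536.487060546875, 273.576416015625) 62.715087890625
 knob 28 [537.57124715 269.61791917  36.21366332] [546.24557059 281.27531836  41.66068706]
side pot 1714 min [417.69631158 -48.90524633   3.70502994] max [526.45540224  65.91898142  93.34668309] medz 53.74195275010226
 rim 305 (473.26715087890625, 10.87374496459961) 58.8004035949707
side grip 187 [583.0747394   23.18513089 291.81527317] [572.15954274  15.64825805 262.49715463] [595.24582773  36.14013986 317.60491309]
```

View pics/crop1.png

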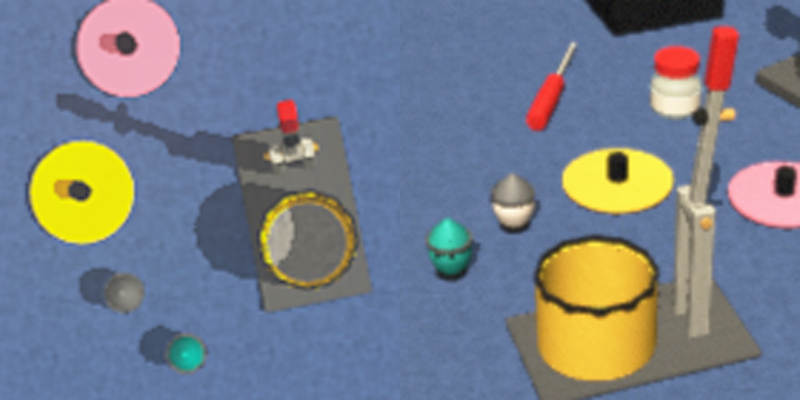

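The crop confirms it. The grey-helmeted puppet (top 214,242) fits the description, and the turquoise one (236,264) is to be left. The lid is the yellow one with the black knob (199,207), not the pink one. World positions are roughly: knight (418,222), lid (537,276), pot (472,11), and store yaw about 0.17. I'll turn the jaws to lie along store y and move above the knight.

{"name": "send_rows", "arguments": {"plan": [{"x": -32.95, "y": -23.45, "z": 7, "turn": -0.48}, {"x": -32.95, "y": -23.45, "z": 7, "turn": -0.48}, {"x": -32.95, "y": -23.45, "z": 7, "turn": -0.48}, {"x": -32.95, "y": -23.45, "z": 7, "turn": -0.48}, {"x": -32.95, "y": -23.45, "z": 7, "turn": -0.48}, {"x": -32.95, "y": -23.45, "z": 7, "turn": -0.48}, {"x": -32.95, "y": -23.45, "z": 7, "turn": -0.48}, {"x": -32.95, "y": -23.45, "z": 7, "turn": -0.48}, {"x": -32.95, "y": -23.45, "z": 7, "turn": -0.48}, {"x": -32.95, "y": -23.45, "z": 7, "turn": -0.48}], "grip": 8.0}}

```text
clock: 1.1
tool_pos: [418.9, 220.5, 134.5]
tool_rot: [-0.082, 0.997, -0.0, -0.001]
force: [0.3, 0.1, 0.4]
opening: 80.0
```

{"name": "send_rows", "arguments": {"plan": [{"x": 0.05, "y": 0.2, "z": 3}, {"x": 0.05, "y": 0.2, "z": 6}, {"x": 0.05, "y": 0.2, "z": 8}, {"x": 0.05, "y": 0.2, "z": 10}, {"x": 0.05, "y": 0.2, "z": 11.5}, {"x": 0.05, "y": 0.2, "z": 12.4}, {"x": 0.05, "y": 0.2, "z": 12.4}, {"x": 0.05, "y": 0.2, "z": 12.4}]}}

```text
schema error: expected keys x, y, z, turn
```

Run:
```python
from h import *
d=grab("side");t=grab("top")
a=cv2.resize(d["color"][140:260,170:290],(400,400),interpolation=cv2.INTER_CUBIC)
b=cv2.resize(t["color"][190:290,170:270],(400,400),interpolation=cv2.INTER_CUBIC)
cv2.imwrite("pics/g1.png",np.hstack([a,b]))
```

```text
(no output)
```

View pics/g1.png

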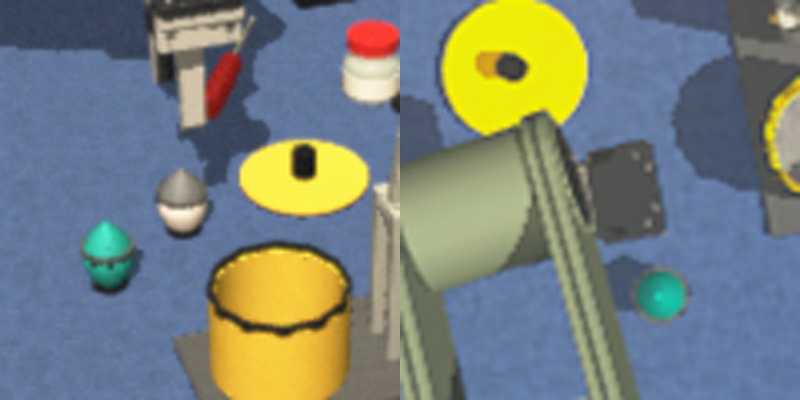

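All four keys are needed, so that call was refused. The picture shows the open gripper still above the knight, which sits in the crop at (182,200). I'll descend now.

{"name": "send_rows", "arguments": {"plan": [{"x": 0.05, "y": 0.2, "z": 3, "turn": 0}, {"x": 0.05, "y": 0.2, "z": 6, "turn": 0}, {"x": 0.05, "y": 0.2, "z": 8, "turn": 0}, {"x": 0.05, "y": 0.2, "z": 10, "turn": 0}, {"x": 0.05, "y": 0.2, "z": 11.5, "turn": 0}, {"x": 0.05, "y": 0.2, "z": 12.4, "turn": 0}, {"x": 0.05, "y": 0.2, "z": 12.4, "turn": 0}, {"x": 0.05, "y": 0.2, "z": 12.4, "turn": 0}]}}

```text
clock: 2.0
tool_pos: [417.3, 225.7, 11.9]
tool_rot: [-0.085, 0.996, 0.0, 0.0]
force: [0.0, -0.0, -0.5]
opening: 79.8
```

{"name": "send_rows", "arguments": {"plan": [{"x": 0, "y": 0, "z": 0, "turn": 0}, {"x": 0, "y": 0, "z": 0, "turn": 0}, {"x": 0, "y": 0, "z": 0, "turn": 0}, {"x": 0, "y": 0, "z": 0, "turn": 0}, {"x": 0, "y": 0, "z": 0, "turn": 0}, {"x": 0, "y": 0, "z": 0, "turn": 0}], "grip": 3.5}}

```text
clock: 2.6
tool_pos: [417.4, 224.8, 11.6]
tool_rot: [-0.084, 0.996, -0.0, 0.0]
force: [-1.1, -0.4, 2.5]
opening: 42.7
```

{"name": "send_rows", "arguments": {"plan": [{"x": 0, "y": 0, "z": -2, "turn": 0}, {"x": 0, "y": 0, "z": -6, "turn": 0}, {"x": 0, "y": 0, "z": -10, "turn": 0}, {"x": 0, "y": 0, "z": -13, "turn": 0}, {"x": 0, "y": 0, "z": -13, "turn": 0}]}}

```text
clock: 3.1
tool_pos: [421.0, 226.2, 146.3]
tool_rot: [-0.084, 0.996, 0.001, 0.005]
force: [0.0, -0.5, -0.6]
opening: 42.3
```

{"name": "send_rows", "arguments": {"plan": [{"x": -0.3, "y": -3, "z": 0, "turn": 0}, {"x": -0.6, "y": -7, "z": 0, "turn": 0}, {"x": -1, "y": -11, "z": 0, "turn": 0}, {"x": -1.4, "y": -15, "z": 0, "turn": 0}, {"x": -1.6, "y": -18.5, "z": 0, "turn": 0}, {"x": -1.8, "y": -21, "z": 0, "turn": 0}, {"x": -1.8, "y": -22, "z": 0, "turn": 0}, {"x": -1.8, "y": -22, "z": 0, "turn": 0}, {"x": -1.8, "y": -22, "z": 0, "turn": 0}, {"x": -1.8, "y": -22, "z": 0, "turn": 0}]}}

```text
clock: 4.1
tool_pos: [471.2, 12.3, 141.0]
tool_rot: [-0.085, 0.996, 0.0, -0.0]
force: [0.4, 0.7, -0.5]
opening: 42.8
```

Run:
```python
from h import *
s=read_state();print(s["tool_pos"],s["opening"],s["force"])
d=grab("side");t=grab("top")
a=cv2.resize(d["color"][120:270,185:335],(400,400),interpolation=cv2.INTER_CUBIC)
b=cv2.resize(t["color"][150:270,220:340],(400,400),interpolation=cv2.INTER_CUBIC)
cv2.imwrite("pics/g2.png",np.hstack([a,b]))
```

```text
[471.23439654  12.26682864 141.02877782] 42.80980831667984 [ 0.3965403   0.71384337 -0.53262168]
```

View pics/g2.png

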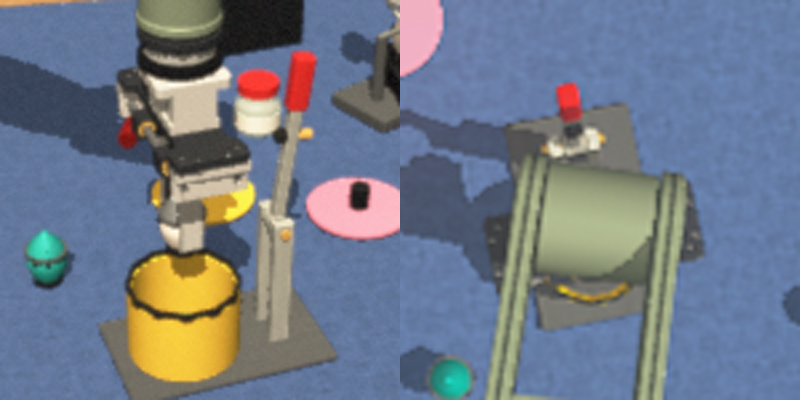

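The view shows the knight upright in the fingers over the pot's mouth, at (185,225) in the left crop, with the clamp clear. I'll lower it gently.

{"name": "send_rows", "arguments": {"plan": [{"x": 0, "y": 0, "z": 2, "turn": 0}, {"x": 0, "y": 0, "z": 4, "turn": 0}, {"x": 0, "y": 0, "z": 6, "turn": 0}, {"x": 0, "y": 0, "z": 8, "turn": 0}, {"x": 0, "y": 0, "z": 9.5, "turn": 0}, {"x": 0, "y": 0, "z": 10.5, "turn": 0}, {"x": 0, "y": 0, "z": 11.2, "turn": 0}, {"x": 0, "y": 0, "z": 11.4, "turn": 0}, {"x": 0, "y": 0, "z": 11.4, "turn": 0}]}}

```text
clock: 5.1
tool_pos: [472.1, 11.1, 27.7]
tool_rot: [-0.084, 0.996, -0.0, 0.0]
force: [0.1, -0.1, -1.0]
opening: 42.7
```

{"name": "send_rows", "arguments": {"plan": [{"x": 0, "y": 0, "z": 0.1, "turn": 0}, {"x": 0, "y": 0, "z": 0.2, "turn": 0}, {"x": 0, "y": 0, "z": 0.3, "turn": 0}, {"x": 0, "y": 0, "z": 0.35, "turn": 0}, {"x": 0, "y": 0, "z": 0.35, "turn": 0}, {"x": 0, "y": 0, "z": 0.35, "turn": 0}]}}

```text
clock: 5.7
tool_pos: [471.8, 11.0, 24.0]
tool_rot: [-0.084, 0.996, 0.0, -0.0]
force: [0.3, 0.1, -1.2]
opening: 42.6
```

{"name": "send_rows", "arguments": {"plan": [{"x": 0, "y": 0, "z": 0.05, "turn": 0}, {"x": 0, "y": 0, "z": 0.1, "turn": 0}, {"x": 0, "y": 0, "z": 0.1, "turn": 0}, {"x": 0, "y": 0, "z": 0.1, "turn": 0}]}}

```text
clock: 6.1
tool_pos: [472.0, 11.0, 23.6]
tool_rot: [-0.084, 0.996, -0.0, 0.0]
force: [-1.8, 0.0, 4.6]
opening: 42.1
```

Contact is made (+4.6 N). I'll release to 5.8 cm and lift straight out.

{"name": "send_rows", "arguments": {"plan": [{"x": 0, "y": 0, "z": 0, "turn": 0}, {"x": 0, "y": 0, "z": 0, "turn": 0}, {"x": 0, "y": 0, "z": 0, "turn": 0}, {"x": 0, "y": 0, "z": 0, "turn": 0}, {"x": 0, "y": 0, "z": 0, "turn": 0}], "grip": 5.8}}

```text
clock: 6.6
tool_pos: [471.7, 11.0, 22.8]
tool_rot: [-0.084, 0.996, 0.0, -0.0]
force: [1.5, 0.2, -0.4]
opening: 58.2
```

{"name": "send_rows", "arguments": {"plan": [{"x": 0, "y": 0, "z": -1, "turn": 0}, {"x": 0, "y": 0, "z": -3, "turn": 0}, {"x": 0, "y": 0, "z": -6, "turn": 0}, {"x": 0, "y": 0, "z": -9, "turn": 0}, {"x": 0, "y": 0, "z": -12, "turn": 0}, {"x": 0, "y": 0, "z": -12, "turn": 0}]}}

```text
clock: 7.2
tool_pos: [475.8, 10.4, 148.4]
tool_rot: [-0.084, 0.996, -0.001, 0.005]
force: [0.4, -0.2, -0.4]
opening: 57.8
```

{"name": "send_rows", "arguments": {"plan": [{"x": 0, "y": 5, "z": 0, "turn": 0}, {"x": 0, "y": 10, "z": 0, "turn": 0}, {"x": -3, "y": 14, "z": 0, "turn": 0}, {"x": -6, "y": 18, "z": 0, "turn": 0}, {"x": -9, "y": 22, "z": 0, "turn": 0}, {"x": -10.8, "y": 25, "z": 0, "turn": 0}, {"x": -10.8, "y": 25, "z": 0, "turn": 0}, {"x": -10.8, "y": 25, "z": 0, "turn": 0}, {"x": -10.8, "y": 25, "z": 0, "turn": 0}, {"x": -10.8, "y": 25, "z": 0, "turn": 0}]}}

```text
clock: 8.2
tool_pos: [535.9, 274.2, 142.7]
tool_rot: [-0.083, 0.997, -0.0, -0.0]
force: [0.2, 1.1, 0.8]
opening: 57.9
```

Run:
```python
from h import *
print(read_state()["tool_pos"])
t=grab("top");s=grab("side")
W=cloud(t)[205:245,255:300].reshape(-1,3)
p=W[(W[:,2]>40)&(W[:,2]<82)&(np.hypot(W[:,0]-472,W[:,1]-11)<42)]
print("puppet in pot",len(p),p.min(0),p.max(0),np.median(p,0))
a=cv2.resize(s["color"][130:270,185:325],(400,400),interpolation=cv2.INTER_CUBIC)
b=cv2.resize(t["color"][180:270,220:310],(400,400),interpolation=cv2.INTER_CUBIC)
cv2.imwrite("pics/g3.png",np.hstack([a,b]))
```

```text
[535.87788354 274.16100468 142.73188434]
puppet in pot 158 [448.24773861 -10.1857396   48.02646019] [494.60218944  32.94542465  79.62979535] [470.56268598  10.2722787   62.70466477]
```

View pics/g3.png

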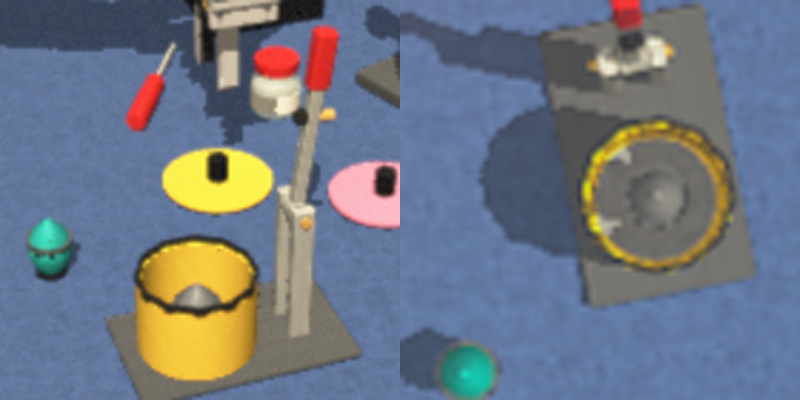

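The knight stands upright near the pot's centre: the helmet is at (658,193) in the crop, world about (471,11), top 80 mm. Next I descend on the yellow lid's knob.

{"name": "send_rows", "arguments": {"plan": [{"x": -0.1, "y": 0.2, "z": 3, "turn": 0}, {"x": -0.1, "y": 0.2, "z": 6, "turn": 0}, {"x": -0.1, "y": 0.2, "z": 9, "turn": 0}, {"x": -0.1, "y": 0.2, "z": 11, "turn": 0}, {"x": -0.1, "y": 0.2, "z": 12, "turn": 0}, {"x": -0.1, "y": 0.2, "z": 12.4, "turn": 0}, {"x": -0.1, "y": 0.2, "z": 12.4, "turn": 0}, {"x": -0.1, "y": 0.2, "z": 12.4, "turn": 0}]}}

```text
clock: 9.1
tool_pos: [538.3, 278.0, 20.4]
tool_rot: [-0.084, 0.996, 0.0, 0.001]
force: [-0.2, -0.0, -0.1]
opening: 57.7
```

{"name": "send_rows", "arguments": {"plan": [{"x": 0.1, "y": -0.1, "z": 0.2, "turn": 0}, {"x": 0.1, "y": -0.1, "z": 0.35, "turn": 0}, {"x": 0.1, "y": -0.1, "z": 0.35, "turn": 0}]}}

```text
clock: 9.4
tool_pos: [536.3, 276.6, 15.7]
tool_rot: [-0.084, 0.996, 0.0, 0.0]
force: [0.9, 0.0, -0.0]
opening: 58.1
```

{"name": "send_rows", "arguments": {"plan": [{"x": 0, "y": 0, "z": 0, "turn": 0}, {"x": 0, "y": 0, "z": 0, "turn": 0}, {"x": 0, "y": 0, "z": 0, "turn": 0}, {"x": 0, "y": 0, "z": 0, "turn": 0}, {"x": 0, "y": 0, "z": 0, "turn": 0}, {"x": 0, "y": 0, "z": 0, "turn": 0}, {"x": 0, "y": 0, "z": 0, "turn": 0}], "grip": 1.5}}

```text
clock: 10.1
tool_pos: [536.3, 276.6, 15.5]
tool_rot: [-0.084, 0.996, 0.0, 0.0]
force: [0.4, -0.3, 0.5]
opening: 23.5
```

{"name": "send_rows", "arguments": {"plan": [{"x": 0, "y": 0, "z": -1, "turn": 0}, {"x": 0, "y": 0, "z": -4, "turn": 0}, {"x": 0, "y": 0, "z": -8, "turn": 0}, {"x": 0, "y": 0, "z": -11, "turn": 0}, {"x": 0, "y": 0, "z": -13, "turn": 0}, {"x": 3, "y": 0, "z": -13, "turn": 0}, {"x": 7, "y": 0, "z": -13, "turn": 0}, {"x": 10.8, "y": -2, "z": -13, "turn": 0}, {"x": 10.8, "y": -5, "z": -13, "turn": 0}, {"x": 10.8, "y": -8, "z": -13, "turn": 0}]}}

```text
clock: 11.1
tool_pos: [441.1, 179.0, 145.3]
tool_rot: [-0.085, 0.996, -0.0, -0.001]
force: [0.7, -0.3, -2.0]
opening: 23.4
```

{"name": "send_rows", "arguments": {"plan": [{"x": 0, "y": -4, "z": 0, "turn": 0}, {"x": 0, "y": -8, "z": 0, "turn": 0}, {"x": 0, "y": -12, "z": 0, "turn": 0}, {"x": 0, "y": -15, "z": 0, "turn": 0}, {"x": 0, "y": -16.5, "z": 0, "turn": 0}, {"x": 0, "y": -17.1, "z": 0, "turn": 0}, {"x": 0, "y": -17.1, "z": 0, "turn": 0}, {"x": 0, "y": -17.1, "z": 0, "turn": 0}, {"x": 0, "y": -17.1, "z": 0, "turn": 0}]}}

```text
clock: 12.0
tool_pos: [471.5, 12.0, 145.4]
tool_rot: [-0.085, 0.996, 0.0, -0.0]
force: [-0.5, -0.0, -3.1]
opening: 23.6
```

Run:
```python
from h import *
s=read_state();print(s["tool_pos"],s["opening"],s["force"])
d=grab("side");W=cloud(d);hsv=cv2.cvtColor(d["color"],cv2.COLOR_BGR2HSV)
y=(hsv[...,0]>17)&(hsv[...,0]<35)&(hsv[...,1]>150)&(hsv[...,2]>70)
p=W[y];p=p[(p[:,2]>115)&(p[:,2]<175)&(abs(p[:,0]-472)<90)&(abs(p[:,1]-11)<90)]
print(len(p),p.min(0),p.max(0),cv2.minEnclosingCircle(p[:,:2].astype(np.float32)))
A=np.c_[p[:,:2]-[472,11],np.ones(len(p))];print("plane",np.linalg.lstsq(A,p[:,2],rcond=None)[0])
a=cv2.resize(d["color"][100:270,170:340],(560,560),interpolation=cv2.INTER_CUBIC)
cv2.imwrite("pics/g4.png",a)
```

```text
[471.48928786  12.00900326 145.37462152] 23.63593558607247 [-0.52494905 -0.03032272 -3.11297369]
909 [414.63922555 -50.52427562 134.83965018] [532.96877093  70.24541297 153.62873999] ((473.42449951171875, 10.440455436706543), 61.57910919189453)
plane [3.70939943e-04 3.65054834e-03 1.41717529e+02]
```

View pics/g4.png

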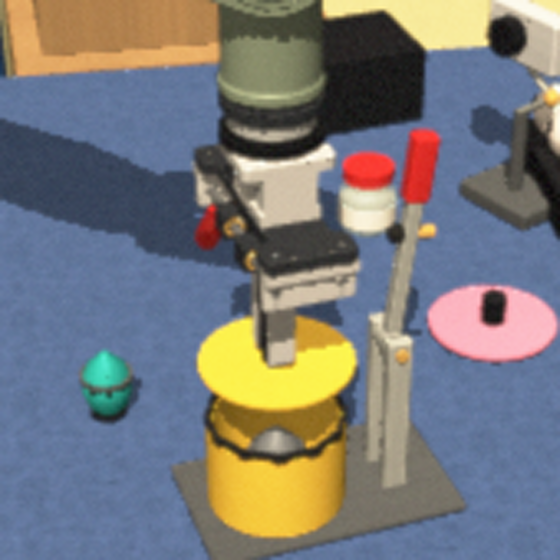

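The lid is level over the pot: lid centre (473.4,10.4) against pot (473.3,10.9), both in the side view, and the knight is still upright. I'll lower it.

{"name": "send_rows", "arguments": {"plan": [{"x": 0, "y": 0, "z": 1, "turn": 0}, {"x": 0, "y": 0, "z": 2, "turn": 0}, {"x": 0, "y": 0, "z": 3, "turn": 0}, {"x": 0, "y": 0, "z": 3.6, "turn": 0}, {"x": 0, "y": 0, "z": 4.1, "turn": 0}, {"x": 0, "y": 0, "z": 4.3, "turn": 0}, {"x": 0, "y": 0, "z": 4.4, "turn": 0}, {"x": 0, "y": 0, "z": 4.4, "turn": 0}]}}

```text
clock: 12.85
tool_pos: [472.1, 10.9, 101.6]
tool_rot: [-0.084, 0.996, -0.0, 0.0]
force: [0.4, 1.1, -2.4]
opening: 23.2
```

{"name": "send_rows", "arguments": {"plan": [{"x": 0, "y": 0, "z": 0.1, "turn": 0}, {"x": 0, "y": 0, "z": 0.2, "turn": 0}, {"x": 0, "y": 0, "z": 0.3, "turn": 0}, {"x": 0, "y": 0, "z": 0.3, "turn": 0}, {"x": 0, "y": 0, "z": 0.3, "turn": 0}]}}

```text
clock: 13.35
tool_pos: [472.2, 10.9, 98.8]
tool_rot: [-0.084, 0.996, -0.0, 0.0]
force: [0.6, -0.4, -1.6]
opening: 23.4
```

{"name": "send_rows", "arguments": {"plan": [{"x": 0, "y": 0, "z": 0.1, "turn": 0}, {"x": 0, "y": 0, "z": 0.15, "turn": 0}, {"x": 0, "y": 0, "z": 0.15, "turn": 0}, {"x": 0, "y": 0, "z": 0.15, "turn": 0}]}}

```text
clock: 13.75
tool_pos: [472.2, 10.9, 97.2]
tool_rot: [-0.084, 0.996, -0.0, 0.0]
force: [0.4, 0.1, 0.1]
opening: 23.2
```

{"name": "send_rows", "arguments": {"plan": [{"x": 0, "y": 0, "z": 0, "turn": 0}, {"x": 0, "y": 0, "z": 0, "turn": 0}, {"x": 0, "y": 0, "z": 0, "turn": 0}, {"x": 0, "y": 0, "z": 0, "turn": 0}, {"x": 0, "y": 0, "z": 0, "turn": 0}], "grip": 5.0}}

```text
clock: 14.25
tool_pos: [471.8, 11.0, 96.9]
tool_rot: [-0.084, 0.996, 0.0, -0.0]
force: [-0.0, 0.2, -0.3]
opening: 49.9
```

{"name": "send_rows", "arguments": {"plan": [{"x": 0, "y": 0, "z": -1, "turn": 0}, {"x": 0, "y": 0, "z": -3, "turn": 0}, {"x": 0, "y": 0, "z": -6, "turn": 0}, {"x": 0, "y": 0, "z": -10, "turn": 0}, {"x": 5, "y": 0, "z": -14, "turn": 0}, {"x": 9, "y": 0, "z": -18, "turn": 0}, {"x": 10, "y": 0, "z": -21, "turn": 0}, {"x": 10, "y": 0, "z": -21, "turn": 0}, {"x": 10, "y": 0, "z": -21, "turn": 0}]}}

```text
clock: 15.15
tool_pos: [373.8, -6.0, 309.1]
tool_rot: [-0.084, 0.996, -0.001, 0.002]
force: [-1.1, 0.3, -0.4]
opening: 50.0
```

Run:
```python
from h import *
print(read_state()["tool_pos"])
for n in("top","side"):
    d=grab(n);W=cloud(d);hsv=cv2.cvtColor(d["color"],cv2.COLOR_BGR2HSV)
    y=(hsv[...,0]>17)&(hsv[...,0]<35)&(hsv[...,1]>150)&(hsv[...,2]>70)
    p=W[y];p=p[(p[:,2]>90)&(p[:,2]<110)&(abs(p[:,0]-472)<70)&(abs(p[:,1]-11)<70)]
    if len(p)>20:
        print(n,"lid",len(p),cv2.minEnclosingCircle(p[:,:2].astype(np.float32)))
        A=np.c_[p[:,:2]-[472,11],np.ones(len(p))];print("plane",np.linalg.lstsq(A,p[:,2],rcond=None)[0])
    red=(hsv[...,1]>150)&((hsv[...,0]<8)|(hsv[...,0]>172))
    p=W[red];p=p[(p[:,2]>240)&(p[:,0]>540)&(p[:,0]<640)&(abs(p[:,1]-25)<60)]
    c=np.array([np.cos(.168),np.sin(.168)]);q=np.c_[(p[:,:2]-[472,11])@c,(p[:,:2]-[472,11])@[-c[1],c[0]],p[:,2]]
    print(n,"grip store frame",len(q),q.min(0),q.mean(0),q.max(0))
    if n=="side":print("fit x(z)",np.polyfit(q[:,2],q[:,0],1))
```

```text
[373.78989323  -5.98564094 309.06063539]
top lid 973 ((472.926513671875, 11.303953170776367), 60.35420608520508)
plane [-3.63254695e-03 -1.39230193e-03  9.54404311e+01]
top grip store frame 60 [100.84526878  -7.30035419 273.93401996] [111.21197136   1.00588917 308.86913826] [124.73206349   8.84334461 319.06300752]
side lid 970 ((475.538818359375, 8.407556533813477), 62.22173309326172)
plane [3.92678697e-06 8.49616073e-04 9.41863773e+01]
side grip store frame 185 [101.26576954 -13.21181371 261.69077456] [111.59662005  -6.77736644 292.08329241] [124.39030989   5.18457234 317.06950285]
fit x(z) [ 0.11149717 79.03015939]
```

The lid is seated and level, centred at (472.9,11.3) with its plate top near 95 mm. The clamp angle is about 1.68 rad, with the grip at store x≈111, z≈289. I'll go above the grip, descend over it with the jaws along y, and close.

{"name": "send_rows", "arguments": {"plan": [{"x": 0, "y": 0, "z": -4, "turn": 0}, {"x": -4, "y": 0, "z": -4, "turn": 0}, {"x": -8, "y": 0, "z": -4, "turn": 0}, {"x": -12, "y": 0, "z": -4, "turn": 0}, {"x": -16, "y": 0, "z": -4, "turn": 0}, {"x": -19, "y": 0, "z": -4, "turn": 0}, {"x": -21.1, "y": 0, "z": -4, "turn": 0}, {"x": -21.1, "y": 0, "z": -4, "turn": 0}, {"x": -21.1, "y": 0, "z": -4, "turn": 0}, {"x": -21.1, "y": 0, "z": -4, "turn": 0}]}}

```text
clock: 16.25
tool_pos: [580.3, 29.6, 346.0]
tool_rot: [-0.084, 0.996, 0.0, -0.001]
force: [-0.6, -0.0, 0.5]
opening: 49.8
```

{"name": "send_rows", "arguments": {"plan": [{"x": 0, "y": 0, "z": 2, "turn": 0}, {"x": 0, "y": 0, "z": 4, "turn": 0}, {"x": 0, "y": 0, "z": 6, "turn": 0}, {"x": 0, "y": 0, "z": 7.6, "turn": 0}, {"x": 0, "y": 0, "z": 7.6, "turn": 0}, {"x": 0, "y": 0, "z": 7.6, "turn": 0}]}}

```text
clock: 16.85
tool_pos: [580.7, 29.5, 271.6]
tool_rot: [-0.084, 0.996, -0.0, 0.0]
force: [-0.2, 0.1, -0.1]
opening: 49.9
```

{"name": "send_rows", "arguments": {"plan": [{"x": 0, "y": 0, "z": 0, "turn": 0}, {"x": 0, "y": 0, "z": 0, "turn": 0}, {"x": 0, "y": 0, "z": 0, "turn": 0}, {"x": 0, "y": 0, "z": 0, "turn": 0}, {"x": 0, "y": 0, "z": 0, "turn": 0}], "grip": 1.2}}

```text
clock: 17.35
tool_pos: [581.4, 30.0, 271.4]
tool_rot: [-0.084, 0.996, 0.0, 0.0]
force: [-0.3, 2.5, 0.9]
opening: 17.9
```

```bash
python3 -c "
import numpy as np
t=np.r_[1.68,np.arange(1.6,-0.01,-.1)]
for a in t: print(round(a,2),'x',round(15*(np.cos(a)-np.cos(1.68)),2),'z',round(-15*(np.sin(a)-np.sin(1.68)),2))"
```

```text
1.68 x 0.0 z -0.0
1.6 x 1.2 z -0.08
1.5 x 2.7 z -0.05
1.4 x 4.18 z 0.13
1.3 x 5.65 z 0.46
1.2 x 7.07 z 0.93
1.1 x 8.44 z 1.54
1.0 x 9.74 z 2.29
0.9 x 10.96 z 3.16
0.8 x 12.09 z 4.15
0.7 x 13.11 z 5.25
0.6 x 14.01 z 6.44
0.5 x 14.8 z 7.72
0.4 x 15.45 z 9.07
0.3 x 15.96 z 10.48
0.2 x 16.34 z 11.93
0.1 x 16.56 z 13.41
-0.0 x 16.63 z 14.91
```

{"name": "send_rows", "arguments": {"plan": [{"x": 0.6, "y": 0, "z": -0.05, "turn": 0}, {"x": 1.2, "y": 0, "z": -0.08, "turn": 0}, {"x": 2.7, "y": 0, "z": -0.05, "turn": 0}, {"x": 4.18, "y": 0, "z": 0.13, "turn": 0}, {"x": 5.65, "y": 0, "z": 0.46, "turn": 0}, {"x": 7.07, "y": 0, "z": 0.93, "turn": 0}, {"x": 8.44, "y": 0, "z": 1.54, "turn": 0}, {"x": 9.74, "y": 0, "z": 2.29, "turn": 0}, {"x": 9.74, "y": 0, "z": 2.29, "turn": 0}]}}

```text
clock: 18.25
tool_pos: [484.9, 13.7, 251.9]
tool_rot: [-0.084, 0.996, -0.0, 0.002]
force: [-6.9, 3.2, 13.9]
opening: 17.2
```

{"name": "send_rows", "arguments": {"plan": [{"x": 1.3, "y": 0, "z": 0.8, "turn": 0}, {"x": 2.45, "y": 0, "z": 1.75, "turn": 0}, {"x": 3.48, "y": 0, "z": 2.86, "turn": 0}, {"x": 4.4, "y": 0, "z": 4.06, "turn": 0}, {"x": 5.2, "y": 0, "z": 5.35, "turn": 0}, {"x": 5.85, "y": 0, "z": 6.7, "turn": 0}, {"x": 6.1, "y": 0, "z": 7.4, "turn": 0}, {"x": 6.1, "y": 0, "z": 7.4, "turn": 0}]}}

```text
clock: 19.05
tool_pos: [418.9, 2.7, 173.3]
tool_rot: [-0.084, 0.996, -0.0, -0.007]
force: [-16.8, -2.1, 9.6]
opening: 18.2
```

Forces are building along the bar (about 19 N), so the arc is off by a few mm. The bar stays where it's left, so I'll release, rise, measure it, and then press from above with shut fingers.

{"name": "send_rows", "arguments": {"plan": [{"x": 0, "y": 0, "z": 0, "turn": 0}, {"x": 0, "y": 0, "z": 0, "turn": 0}, {"x": 0, "y": 0, "z": 0, "turn": 0}, {"x": 0, "y": 0, "z": 0, "turn": 0}], "grip": 5.0}}

```text
clock: 19.45
tool_pos: [425.4, 3.0, 174.2]
tool_rot: [-0.084, 0.996, -0.0, 0.0]
force: [-0.0, 0.4, 0.8]
opening: 46.3
```

{"name": "send_rows", "arguments": {"plan": [{"x": 0, "y": 0, "z": -2, "turn": 0}, {"x": 0, "y": 0, "z": -5, "turn": 0}, {"x": 0, "y": 0, "z": -7, "turn": 0}, {"x": 0, "y": 0, "z": -7, "turn": 0}, {"x": 0, "y": 0, "z": -7, "turn": 0}]}}

```text
clock: 19.95
tool_pos: [425.2, 3.1, 243.7]
tool_rot: [-0.084, 0.996, -0.0, 0.0]
force: [-0.3, 1.0, -0.9]
opening: 50.1
```

```bash
cat > m.py <<'E'
from h import *
s=read_state();print(s["tool_pos"],s["force"])
d=grab("side");W=cloud(d);hsv=cv2.cvtColor(d["color"],cv2.COLOR_BGR2HSV)
c=np.array([np.cos(.168),np.sin(.168)])
S=np.dstack([(W[...,:2]-[472,11])@c,(W[...,:2]-[472,11])@[-c[1],c[0]],W[...,2]])
red=(hsv[...,1]>150)&((hsv[...,0]<8)|(hsv[...,0]>172))
q=S[red];q=q[(q[:,2]>115)&(q[:,2]<330)&(q[:,0]>-120)&(q[:,0]<130)&(abs(q[:,1])<40)]
print("grip",len(q),q.min(0),q.mean(0),q.max(0),"slope",np.polyfit(q[:,0],q[:,2],1))
y=(hsv[...,0]>17)&(hsv[...,0]<35)&(hsv[...,1]>150)&(hsv[...,2]>70)
q=S[y];r=np.hypot(q[:,0],q[:,1]);q=q[(q[:,2]>85)&(q[:,2]<110)&(r<57)]
A=np.c_[q[:,:2],np.ones(len(q))];print("lid",len(q),np.linalg.lstsq(A,q[:,2],rcond=None)[0],np.median(q[:,2]))
E
python3 m.py
```

```text
[425.17767752   3.0836684  243.73131379] [-0.33657582  1.02477321 -0.91555505]
grip 157 [-58.97817269 -28.09590654 199.15381566] [-32.89976266  -6.68049223 218.51491359] [ -7.52996806  21.90935296 245.76380301] slope [ -0.44476626 203.8822091 ]
lid 837 [3.25176648e-03 1.62147464e-03 9.43917562e+01] 94.4327305411631
```

{"name": "send_rows", "arguments": {"plan": [{"x": 0, "y": 0, "z": -1, "turn": 0}, {"x": 0, "y": 0, "z": -1, "turn": 0}, {"x": 0, "y": 0, "z": -1, "turn": 0}, {"x": 0, "y": 0, "z": -1, "turn": 0}, {"x": 0, "y": 0, "z": -1, "turn": 0}, {"x": 0, "y": 0, "z": -1, "turn": 0}], "grip": 0}}

```text
clock: 20.6
tool_pos: [425.0, 3.1, 253.8]
tool_rot: [-0.084, 0.996, 0.0, -0.0]
force: [-0.0, 0.2, -0.2]
opening: 5.3
```

{"name": "send_rows", "arguments": {"plan": [{"x": 0, "y": 0, "z": 1, "turn": 0}, {"x": 0, "y": 0, "z": 2, "turn": 0}, {"x": 0, "y": 0, "z": 3, "turn": 0}, {"x": 0, "y": 0, "z": 4, "turn": 0}, {"x": 0, "y": 0, "z": 5, "turn": 0}, {"x": 0, "y": 0, "z": 5, "turn": 0}, {"x": 0, "y": 0, "z": 5, "turn": 0}]}}

```text
clock: 21.3
tool_pos: [424.7, 3.3, 203.2]
tool_rot: [-0.084, 0.996, 0.0, -0.001]
force: [-0.0, -0.7, 0.5]
opening: 1.1
```

```bash
sed -i '$a cv2.imwrite("pics/g5.png",cv2.resize(d["color"][100:270,170:340],(560,560),interpolation=cv2.INTER_CUBIC))' m.py; python3 m.py
```

```text
[424.66356212   3.30799472 203.21325243] [-0.02723941 -0.68806019  0.5357771 ]
grip 192 [-73.78378456 -12.47955446 171.73166687] [-47.38152563  -5.8912988  191.07160117] [-19.26431059   9.24083513 205.25010843] slope [ -0.30128105 176.79644551]
lid 839 [ 5.31818846e-03 -2.48466913e-03  9.42932042e+01] 94.27668139973002
```

View pics/g5.png

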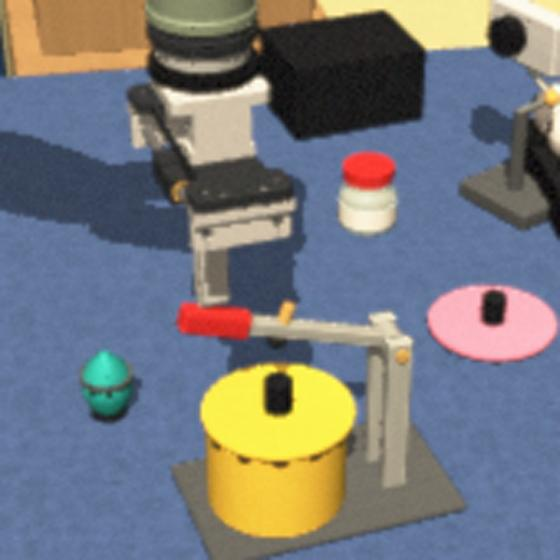

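The picture shows the shut fingers resting on the red grip (215,310). The bar is at roughly 0.35 rad, its foot (278,342) is lined up over the knob (279,390), and the lid is seated. I'll continue down in small steps.

{"name": "send_rows", "arguments": {"plan": [{"x": 0, "y": 0, "z": 0.7, "turn": 0}, {"x": 0, "y": 0, "z": 1.4, "turn": 0}, {"x": 0, "y": 0, "z": 2.1, "turn": 0}, {"x": 0, "y": 0, "z": 2.6, "turn": 0}, {"x": 0, "y": 0, "z": 3, "turn": 0}, {"x": 0, "y": 0, "z": 3, "turn": 0}]}}

```text
clock: 21.95
tool_pos: [424.8, 3.2, 173.1]
tool_rot: [-0.084, 0.996, 0.0, -0.0]
force: [0.9, -0.4, -0.3]
opening: 0.3
```

{"name": "send_rows", "arguments": {"plan": [{"x": 0, "y": 0, "z": 0.2, "turn": 0}, {"x": 0, "y": 0, "z": 0.4, "turn": 0}, {"x": 0, "y": 0, "z": 0.4, "turn": 0}]}}

```text
clock: 22.25
tool_pos: [425.0, 3.2, 169.9]
tool_rot: [-0.084, 0.996, 0.0, -0.0]
force: [-1.0, 0.6, 1.6]
opening: 0.7
```

{"name": "send_rows", "arguments": {"plan": [{"x": 0, "y": 0, "z": 0.2, "turn": 0}, {"x": 0, "y": 0, "z": 0.4, "turn": 0}, {"x": 0, "y": 0, "z": 0.4, "turn": 0}]}}

```text
clock: 22.55
tool_pos: [425.0, 3.1, 165.7]
tool_rot: [-0.084, 0.996, -0.0, -0.0]
force: [-1.8, 0.2, 2.3]
opening: 0.4
```

{"name": "send_rows", "arguments": {"plan": [{"x": 0, "y": 0, "z": 0.2, "turn": 0}, {"x": 0, "y": 0, "z": 0.4, "turn": 0}, {"x": 0, "y": 0, "z": 0.4, "turn": 0}]}}

```text
clock: 22.85
tool_pos: [425.0, 3.0, 161.7]
tool_rot: [-0.084, 0.996, 0.0, -0.0]
force: [-1.1, -0.0, 1.1]
opening: 0.6
```

```bash
python3 m.py
```

```text
[425.03130309   3.04963115 161.67433837] [-1.09242385 -0.02443588  1.12391715]
grip 176 [-81.16366966 -13.65874161 142.1128099 ] [-55.50625238  -6.41061808 154.58123229] [-27.05526965   8.99636724 163.90048422] slope [-6.75781656e-02  1.50830222e+02]
lid 819 [3.38601935e-03 2.63982447e-03 9.42374516e+01] 94.19175510212756
```

{"name": "send_rows", "arguments": {"plan": [{"x": 0, "y": 0, "z": 0.1, "turn": 0}, {"x": 0, "y": 0, "z": 0.2, "turn": 0}, {"x": 0, "y": 0, "z": 0.3, "turn": 0}, {"x": 0, "y": 0, "z": 0.3, "turn": 0}]}}

```text
clock: 23.3
tool_pos: [425.1, 3.1, 159.0]
tool_rot: [-0.084, 0.996, -0.0, -0.0]
force: [-2.0, 0.0, 3.3]
opening: 0.4
```

{"name": "send_rows", "arguments": {"plan": [{"x": 0, "y": 0, "z": 0.1, "turn": 0}, {"x": 0, "y": 0, "z": 0.2, "turn": 0}, {"x": 0, "y": 0, "z": 0.2, "turn": 0}, {"x": 0, "y": 0, "z": 0.2, "turn": 0}]}}

```text
clock: 23.7
tool_pos: [424.9, 3.1, 156.8]
tool_rot: [-0.084, 0.996, 0.0, -0.0]
force: [-1.2, -0.2, 3.0]
opening: 0.3
```

{"name": "send_rows", "arguments": {"plan": [{"x": 0, "y": 0, "z": 0.1, "turn": 0}, {"x": 0, "y": 0, "z": 0.2, "turn": 0}, {"x": 0, "y": 0, "z": 0.2, "turn": 0}, {"x": 0, "y": 0, "z": 0.2, "turn": 0}]}}

```text
clock: 24.1
tool_pos: [425.5, 3.2, 154.9]
tool_rot: [-0.084, 0.996, 0.0, 0.001]
force: [-0.5, -0.5, 1.1]
opening: 0.4
```

{"name": "send_rows", "arguments": {"plan": [{"x": 0, "y": 0, "z": 0.1, "turn": 0}, {"x": 0, "y": 0, "z": 0.2, "turn": 0}, {"x": 0, "y": 0, "z": 0.2, "turn": 0}, {"x": 0, "y": 0, "z": 0.2, "turn": 0}]}}

```text
clock: 24.5
tool_pos: [425.4, 3.1, 153.1]
tool_rot: [-0.084, 0.996, 0.0, 0.0]
force: [-0.7, -0.1, 2.6]
opening: 0.4
```

```bash
python3 m.py
```

```text
[425.36937302   3.13834554 153.13802874] [-0.69506589 -0.06754356  2.63880104]
grip 173 [-81.41037549 -12.9043535  134.22448179] [-56.08046768  -6.29972297 146.06126644] [-27.43273923   7.67131526 155.4230357 ] slope [-2.83479281e-02  1.44471501e+02]
lid 774 [ 3.09562264e-03 -2.24601425e-03  9.41585593e+01] 94.08296155669996
```

{"name": "send_rows", "arguments": {"plan": [{"x": 0, "y": 0, "z": 0.1, "turn": 0}, {"x": 0, "y": 0, "z": 0.2, "turn": 0}, {"x": 0, "y": 0, "z": 0.2, "turn": 0}, {"x": 0, "y": 0, "z": 0.2, "turn": 0}]}}

```text
clock: 24.95
tool_pos: [425.2, 3.1, 151.0]
tool_rot: [-0.084, 0.996, 0.0, 0.0]
force: [-0.5, 0.6, 2.5]
opening: 0.3
```

{"name": "send_rows", "arguments": {"plan": [{"x": 0, "y": 0, "z": 0.1, "turn": 0}, {"x": 0, "y": 0, "z": 0.2, "turn": 0}, {"x": 0, "y": 0, "z": 0.2, "turn": 0}, {"x": 0, "y": 0, "z": 0.2, "turn": 0}]}}

```text
clock: 25.35
tool_pos: [425.1, 3.1, 149.0]
tool_rot: [-0.084, 0.996, -0.0, -0.0]
force: [-1.2, -0.4, 3.5]
opening: 0.5
```

{"name": "send_rows", "arguments": {"plan": [{"x": 0, "y": 0, "z": 0.1, "turn": 0}, {"x": 0, "y": 0, "z": 0.2, "turn": 0}, {"x": 0, "y": 0, "z": 0.2, "turn": 0}, {"x": 0, "y": 0, "z": 0.2, "turn": 0}]}}

```text
clock: 25.75
tool_pos: [425.0, 3.1, 147.1]
tool_rot: [-0.084, 0.996, -0.0, -0.0]
force: [-2.3, 0.3, 4.5]
opening: 0.6
```

{"name": "send_rows", "arguments": {"plan": [{"x": 0, "y": 0, "z": 0.1, "turn": 0}, {"x": 0, "y": 0, "z": 0.2, "turn": 0}, {"x": 0, "y": 0, "z": 0.2, "turn": 0}, {"x": 0, "y": 0, "z": 0.2, "turn": 0}]}}

```text
clock: 26.15
tool_pos: [424.9, 3.1, 145.2]
tool_rot: [-0.084, 0.996, -0.0, -0.0]
force: [-3.5, 0.5, 5.9]
opening: 0.3
```

{"name": "send_rows", "arguments": {"plan": [{"x": 0, "y": 0, "z": 0.1, "turn": 0}, {"x": 0, "y": 0, "z": 0.2, "turn": 0}, {"x": 0, "y": 0, "z": 0.2, "turn": 0}, {"x": 0, "y": 0, "z": 0.2, "turn": 0}]}}

```text
clock: 26.55
tool_pos: [425.0, 3.0, 144.5]
tool_rot: [-0.084, 0.996, -0.0, -0.0]
force: [-6.1, 0.4, 13.6]
opening: 0.6
```

```bash
python3 m.py
```

```text
[424.9609759    3.03573169 144.53897373] [-6.05608768  0.43635158 13.56836169]
grip 169 [-81.72051037 -13.05381938 123.17733766] [-56.42631953  -6.45115664 137.09308653] [-27.72718029   7.33816253 146.34136153] slope [2.28271333e-03 1.37221892e+02]
lid 752 [2.01287113e-03 1.16025551e-03 9.09507309e+01] 90.80813760974485
```

The stiffness jumped at 144.5 mm, and the lid plate has gone down 3.3 mm. I'll press a touch more.

{"name": "send_rows", "arguments": {"plan": [{"x": 0, "y": 0, "z": 0.1, "turn": 0}, {"x": 0, "y": 0, "z": 0.2, "turn": 0}, {"x": 0, "y": 0, "z": 0.2, "turn": 0}, {"x": 0, "y": 0, "z": 0.2, "turn": 0}]}}

```text
clock: 27.0
tool_pos: [425.0, 3.0, 144.1]
tool_rot: [-0.084, 0.996, -0.0, -0.0]
force: [-10.4, 1.2, 24.6]
opening: 0.5
```

It is firmly bottomed at 25 N, well under 50 N. I'll back off and check.

{"name": "send_rows", "arguments": {"plan": [{"x": 0, "y": 0, "z": -0.3, "turn": 0}, {"x": 0, "y": 0, "z": -0.7, "turn": 0}, {"x": 0, "y": 0, "z": -3, "turn": 0}, {"x": 0, "y": 0, "z": -7, "turn": 0}, {"x": 0, "y": 0, "z": -11, "turn": 0}, {"x": 0, "y": 0, "z": -15, "turn": 0}, {"x": 0, "y": 0, "z": -15, "turn": 0}, {"x": 0, "y": 0, "z": -15, "turn": 0}, {"x": 0, "y": 0, "z": -15, "turn": 0}, {"x": 0, "y": 0, "z": -15, "turn": 0}]}}

```text
clock: 28.0
tool_pos: [424.0, 3.3, 288.9]
tool_rot: [-0.084, 0.996, 0.001, -0.002]
force: [-0.3, 0.8, 0.7]
opening: 0.2
```

```bash
sed -i 's/g5.png/g6.png/' m.py; python3 m.py
```

```text
[423.9953972    3.25144105 288.8966982 ] [-0.28662592  0.83372214  0.74698692]
grip 189 [-81.65739262 -13.53514829 124.77323823] [-55.0265049   -5.53624867 137.90224989] [-26.7016192    8.90733761 146.37517823] slope [4.06169562e-02 1.40137259e+02]
lid 746 [4.09986042e-03 1.62065174e-03 9.10843472e+01] 90.92004462137379
```

View pics/g6.png

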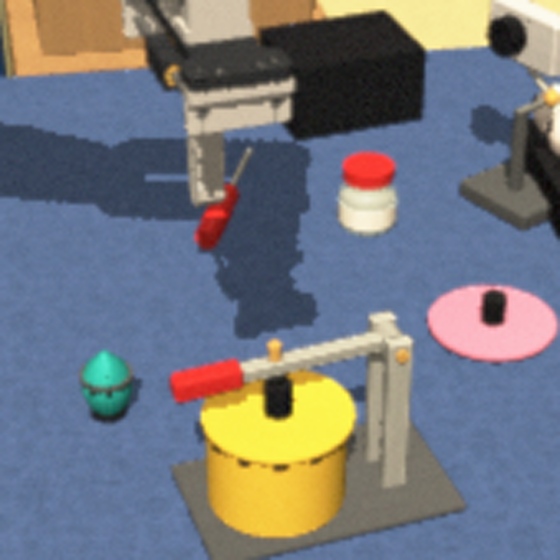

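The picture shows the bar level with its foot on the knob (278,390), the lid flat on the pot, and the fingers well clear. The lid height after release (90.9) equals that while pressed (90.8). I'll hand in the job.

```bash
python3 -c "
from plant import manip
print(manip.close_job())"
```

```text
the job is handed in; nothing more can be done
None
```

The grey-helmeted puppet is in the pot with the yellow lid on and the clamp bar pressed down onto its knob. I handed the job in at about 28 s; no verdict is reported.

**Last checks:**
- **Puppet:** it stood upright within about 2 mm of the pot's centre before the lid went on. I could not see it after that.
- **Lid:** it was centred to about 1 mm in the top view (3–4 mm in the side view) and was level. Pressing lowered it about 3.2 mm. It stayed there after release (90.9 mm, against 90.8 mm under load).
- **Rim gap:** the lid alone should rest 3.5–4.5 mm above the rim, so I estimate about 0.3–1.3 mm is left, within the 2.5 mm allowed. I inferred this rather than seeing the gap directly.
- **Clamp:** the bar is level, at about 0 rad. I pressed with at most 25 N upward force on the tool, where it clearly bottomed out.
- **Robot and the rest:** the fingers are well clear. I never reached for the other puppets, the can or the jar, but I did not re-measure their positions at the end.

**What went off plan:**
- One move call was refused for missing keys.
- While I swung the bar held in the jaws, the pads slipped along it (about 19 N along the bar). I let go part way and finished by pushing from above with shut fingers.

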